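# Set the dosing pump's stroke to the tab, taking up the play

## Task

The rinse-aid dosing pump stands on the open dishwasher door with its stroke set too high. Swing its clamp lever fully open, run the stroke knob back (anticlockwise from above) until its pointer is about thirty degrees past the small steel tab on the scale, then come up clockwise until the pointer stands on the tab, so that the play in the drive is taken up, and swing the lever fully back to clamp it. Leave the tab and the things around the pump where they are.

Things in the scene. Friction and masses are not known exactly. Their poses are not given: they have to be found in the camera images.
- pump: dosing pump, fixed, grey gear housing 122 x 180 mm (x, y), round aluminium scale plate (106 mm) on top at 88 mm height, white round pump head at its +y end. Origin: on the door's surface (height 0) under the housing; z up; at yaw 0 its long side faces the robot. The dial axis is vertical through (0, 30) mm of this frame, the clamp's hinge through (0, -50) mm. The top of the pump head's hose nipple, 115 mm from the dial axis, is 131 mm high
- knob_grip (a point): middle of the black stroke knob's grip on the dial axis, 124 mm above the door. The grip is round, 41 mm across, from 104 to 138 mm height; below it lies a 52 mm skirt with a pointer nose. Best gripped from above. It turns about the vertical with about 0.1 N m when unclamped; a firm grip of some 35 N does not slip then
- pointer (a point): tip of the knob's pointer, 40 mm from the dial axis, 91 mm high. Clockwise (seen from above) raises the stroke. The knob has 0.35 rad (20 degrees) of free play on the stroke spindle: after a reversal it turns that far before the spindle follows
- tab_tip (a point): tip of the small steel set tab clipped to the edge of the scale plate, 40 mm from the dial axis: the bearing where the pointer must stand; its x axis points outward from the dial axis, z up (so y is anticlockwise). The tab is up to 7 mm high above the scale plate and stiff but can be shifted
- stroke (a point): a point 40 mm from the dial axis, 91 mm high, that turns with the stroke spindle (steel collar under the knob). It coincides with the pointer when the play has been taken up clockwise; it is up to 0.35 rad clockwise of the pointer otherwise. Starts 0.4 to 1.1 rad clockwise of the tab
- clamp (a joint): angle of the clamp lever: 0 clamped (lever along the pump's -x), growing anticlockwise from above to 1.25 fully open, where it stops; stays where it is left. Below about 0.8 its cam begins to press a brake shoe on the spindle's steel collar; near 0 the spindle is held firmly, above 0.9 it is free
- clamp_grip (a point): middle of the lever's upright black handle, a round post 14 mm thick, 102 to 146 mm high, 62 mm from the lever's hinge; this point is 128 mm high. Moving it takes about 3 to 8 N
- clamp_hinge (a point): point on the vertical hinge axis of the clamp lever, at the height of clamp_grip
- soap_bottle: clear washing-up soap bottle with an orange cap, 49 x 81 mm, 226 mm tall, bystander; origin under its base
- measuring_glass: clear glass tumbler, mouth up, 72 mm wide, 100 mm tall, bystander; origin under its base
- label_roll: roll of labels lying flat, 61 mm wide, 25 mm high, bystander; origin under it
- marker: black marker pen lying down, 135 mm long, 14 mm thick, bystander; origin under it
- scraper: flat plastic pot scraper, 139 x 105 x 14 mm, bystander; origin under it
- tumbler: clear glass tumbler, mouth down, 71 mm wide, 82 mm tall, bystander; origin under it

How it is judged (in metres and radians):
On the way, in this order (a step that is already met when the one before it is completed fails the run):
1. the clamp lever is swung open (value of joint clamp above 0.9 rad), for 0.2 s.
2. the stroke spindle has been run back below the tab (its point at least 2 mm anticlockwise of the tab's) (y of stroke in the frame of tab_tip above 0.002 m and value of joint clamp above 0.6 rad), for 0.1 s.
3. with the clamp still open, pointer and stroke spindle both stand at the tab, within 5 mm (horizontal distance between each of pointer, stroke and tab_tip below 0.005 m and value of joint clamp above 0.6 rad), for 0.2 s.
At the end, for the whole second after the job is handed in: the pointer and the stroke spindle's point each stand within 5 mm of the tab's tip (so the play is taken up), and the clamp lever is back within 0.2 rad of fully clamped (horizontal distance between each of pointer, stroke and tab_tip below 0.005 m and value of joint clamp below 0.2 rad); the robot touches nothing.
It fails at once if the set tab is shifted by over 4 mm (distance of tab_tip from where it was at the start of the episode above 0.004 m).
It fails at once if a bystander is moved by over 30 mm (distance of any of soap_bottle, measuring_glass, label_roll, marker, scraper, tumbler from where it was at the start of the episode above 0.03 m).
It also fails if it takes over 64 s, if anything falls off the work surface, if the arm or the gripper's body presses on something with over 40 N, if the wrist force passes 120 N, or if a joint passes its speed limit or range.

## Robot

A 6-joint arm with a two-finger parallel gripper is mounted at the origin on a cart in front of the work surface, level with it; the furniture and walls round the work are solid. World frame = base frame: x ahead of the robot, y to its left, z up, the work surface at z = 0. Lengths are in m, angles in degrees, forces in N, time in s.
With the tool pointing down it reaches from about 0.325 to 1 m from the base axis. Payload 5.1 kg.
Tool frame: the origin (TCP) lies between the finger pads; the fingertips stand 17 mm ahead of it and the grasp point (between the pads) lies 2 mm behind it (manip.nose_length is the distance from the TCP to the fingertips, in m); z points along the fingers, y is the direction in which the jaws open and shut (so a half turn about z gives the same grasp; the last joint's range is limited). The gripper opens to 85 mm and grips with 20 to 120 N. Pads are 22 mm wide; open, the fingers measure 114 mm over their backs; the gripper's body (76 mm by 85 mm) begins 54 mm behind the grasp point. The pads swing forward as they close: fully open they stand 13 mm farther back than shut.
Start: joints at [69.465, 7.093, 94.555, -0, 78.352, -4.733], TCP at [0.177, 0.625, 0.248] pointing down, gripper open.
Joint ranges: [-149.61, 149.61], [-58.7, 133.49], [1.44, 155.28], [-77.14, 257.14], [18.33, 153.61], [-166.67, 166.67]. Speed limits (degrees/s): [147.25, 147.25, 180, 180, 180, 180].

## Interface

Orientations are given as a 3x3 rotation matrix whose columns are the frame's x, y, z axes.
In Python, from bench import sensors, get_image, calibration, manip gives the robot as it stands.
- The arm moves only by the shell command python3 -m creep 'ROWS' [FORCE]. ROWS is JSON, a list of rows, each a list of 3 entries, a list of its own where there are three numbers: the closure, from 0 (fully open) to 1 (shut), then the shift along the tool's x, y, z in cm, then the turn, a rotation vector about the tool's x, y, z in degrees. A call has 1 to 10 rows; each row shifts and turns the commanded pose from where the row before left it, along the tool's axes as they then stand; what a row does not reach is not made up. A row lasts 1/8 s, in which the tool goes at most 62.5 mm and 10.7 degrees, less where a joint would pass 70% of its speed; a pose out of reach is approached as far as the arm can. A call with a gripper value outside its range is refused whole. The fingers move at their own pace and stop on an object; FORCE is the grip in N (left out, the last holds). Time passes only in rows, so rows that do not move let the fingers close. It gives the time, the measured TCP pose, the force and the opening at its end, in the units of the state.
- sensors.sense(): the state, without advancing time (a new reading comes with each control period).
- get_image(name): name is "scene" or "top" or "wrist"; returns the picture (400x640x3 uint8, red, green, blue); there is no depth.
- calibration(name): a dict with "mtx" (3x3 intrinsics, pixels), "R" (3x3) and "t" (3): a world point X has camera coordinates R X + t. Camera axes: x right, y down, z forward; pixel columns grow to the right and rows downward; lengths in m; the calibration is good to about 2 mm. A picture is of the moment at which its call begins: read the wrist's pose just before it. calibration takes no time and is no camera call; for the wrist camera it gives the pose at the moment of the call.
- manip.job_done(): hands the job in, once; it reports no verdict.
The state is a dict: "time_s": time; "qpos": joint angles; "dq": joint speeds; "effort": joint torques, N m; "tcp_pos": TCP position; "orientation": TCP orientation; "wrist_force": force on the tool from outside, world axes, zero at the start; "torque": the same for the moment, N m; "opening": finger opening in m.
Only numpy, scipy, OpenCV 4.12 (cv2) and the standard library are available. Lean on these libraries where they do the work, as an engineer would, in place of code of your own. Each camera call takes 0.05 s, during which the arm holds its last target.

## Working session

There is one attempt and no reset: what is moved stays moved. The work goes in short steps, Python scripts to look and compute and a shell command to move; the robot and the scene stay as the last step left them, time stands still between calls to the robot, and variables do not carry over. Pictures are saved under pics/ and viewed, and the job is handed in when it is done.

```bash
ls; mkdir -p pics
python3 - <<'E'
from bench import sensors,get_image,calibration,manip
import cv2,numpy as np
print(sensors.sense()); print(manip.nose_length)
for n in ["scene","top","wrist"]:
    c=calibration(n); im=get_image(n); print(n,c)
    cv2.imwrite(f"pics/{n}0.png",im[:,:,::-1])
E
```

```text
pics
{'time_s': 0.0, 'qpos': array([ 6.94633468e+01,  7.13207893e+00,  9.46352641e+01, -6.95344238e-04,
        7.83518647e+01, -4.73558507e+00]), 'dq': array([-0.0380984 , -0.09282583, -0.00825475, -0.04373222,  0.02806781,
        0.07429202]), 'effort': array([-1.45228303e-03, -4.23607314e+01, -3.65449584e+01, -1.63225927e-04,
        6.68871508e-03,  5.48968785e-06]), 'tcp_pos': array([0.17685083, 0.62487016, 0.24705679]), 'orientation': array([[-9.62213530e-01,  2.72295070e-01, -7.18745149e-04],
       [ 2.72295972e-01,  9.62211563e-01, -1.95251090e-03],
       [ 1.59925801e-04, -2.07444381e-03, -9.99997836e-01]]), 'wrist_force': array([-0.32856233,  0.88398172,  0.49399605]), 'torque': array([-0.03818189,  0.01935389, -0.00801009]), 'opening': 0.08519541209807426}
0.017
scene {'mtx': array([[361.37373545,   0.        , 318.65718758],
       [  0.        , 361.37373545, 197.47995293],
       [  0.        ,   0.        ,   1.        ]]), 'R': array([[ 0.82414644, -0.56636631, -0.00344389],
       [-0.35664119, -0.51422263, -0.77998856],
       [ 0.43998831,  0.64405302, -0.6257843 ]]), 't': array([-0.42698696,  0.29609716,  0.66471667])}
top {'mtx': array([[413.35556299,   0.        , 319.89354431],
       [  0.        , 413.35556299, 206.60985287],
       [  0.        ,   0.        ,   1.        ]]), 'R': array([[-0.02475952, -0.99919844, -0.03145551],
       [-0.98884211,  0.02910214, -0.14609704],
       [ 0.14689536,  0.02748724, -0.98877005]]), 't': array([0.06786506, 0.54500214, 0.95260866])}
wrist {'mtx': array([[347.67218102,   0.        , 326.33541806],
       [  0.        , 347.67218102, 209.17255016],
       [  0.        ,   0.        ,   1.        ]]), 'R': array([[ 0.27167284,  0.96238703, -0.0022547 ],
       [ 0.92164798, -0.2594967 ,  0.28848996],
       [ 0.27705391, -0.08045293, -0.95748026]]), 't': array([-0.64977182, -0.03755991,  0.37930623])}
```

View pics/scene0.png

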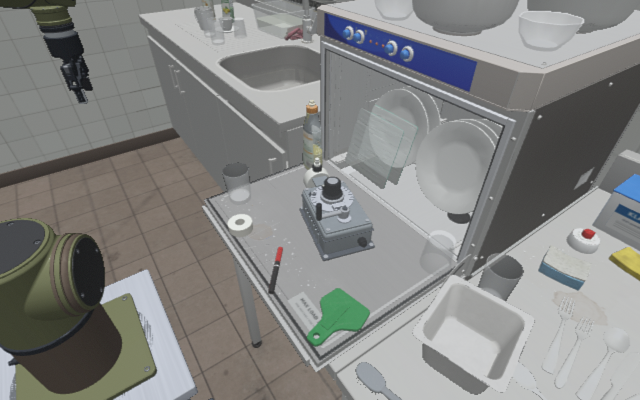

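View pics/top0.png

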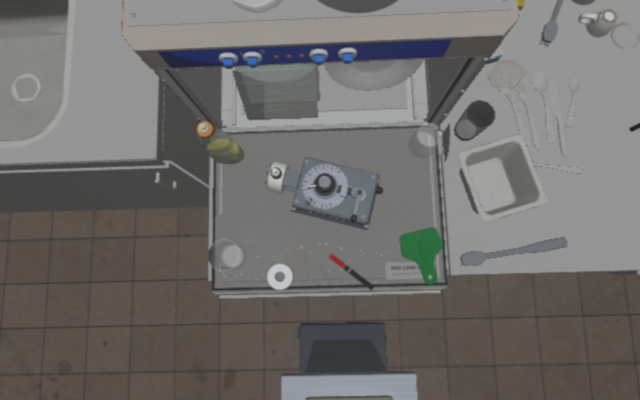

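View pics/wrist0.png

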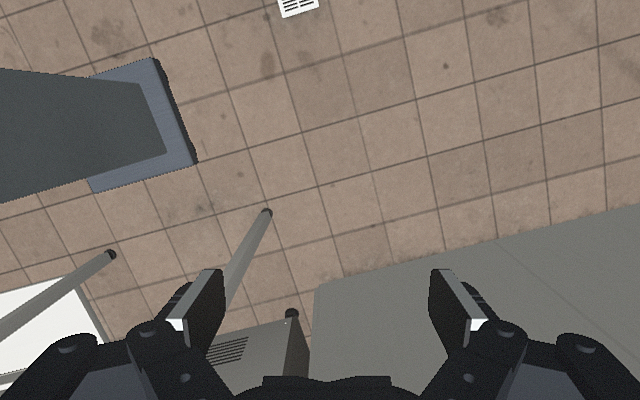

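```bash
cat > h.py <<'E'
import numpy as np,cv2
from bench import sensors,get_image,calibration,manip
def crop(im,x0,y0,x1,y1,s,f):
    cv2.imwrite(f,cv2.resize(im[y0:y1,x0:x1,::-1],None,fx=s,fy=s,interpolation=cv2.INTER_CUBIC))
def ray(c,u,v,z):
    d=c["R"].T@np.linalg.inv(c["mtx"])@np.array([u,v,1.]); o=-c["R"].T@c["t"]
    return o+d*(z-o[2])/d[2]
def proj(c,X):
    p=c["mtx"]@(c["R"]@np.array(X)+c["t"]); return p[:2]/p[2]
E
python3 - <<'E'
from h import *
im=cv2.imread("pics/top0.png")[:,:,::-1]
crop(im,260,145,400,235,5.7,"pics/topz.png")
im=cv2.imread("pics/scene0.png")[:,:,::-1]
crop(im,290,160,390,260,6,"pics/scz.png")
c=calibration("top")
k=ray(c,325,184,.138); print(k, proj(c,[*k[:2],.088]))
print(ray(c,357,193,.1))
E
```

```text
[0.58181282 0.03799799 0.138     ] [325.41766304 188.34541364]
[ 0.56656256 -0.03336229  0.1       ]
```

View pics/topz.png

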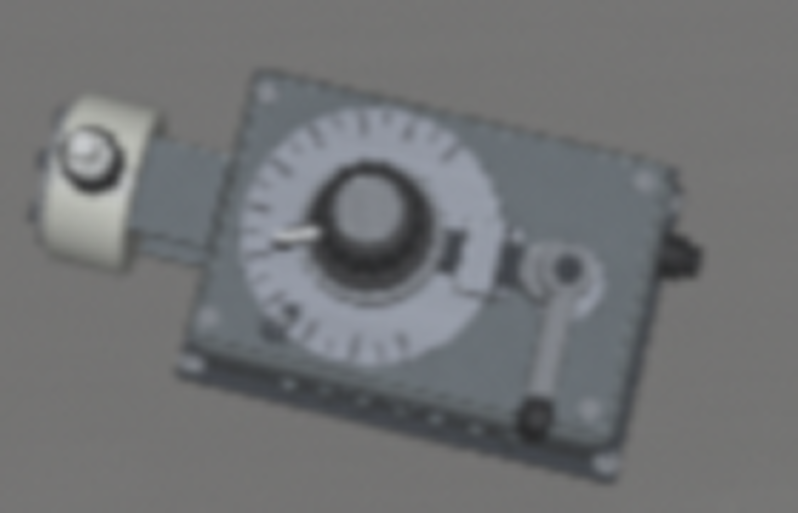

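View pics/scz.png

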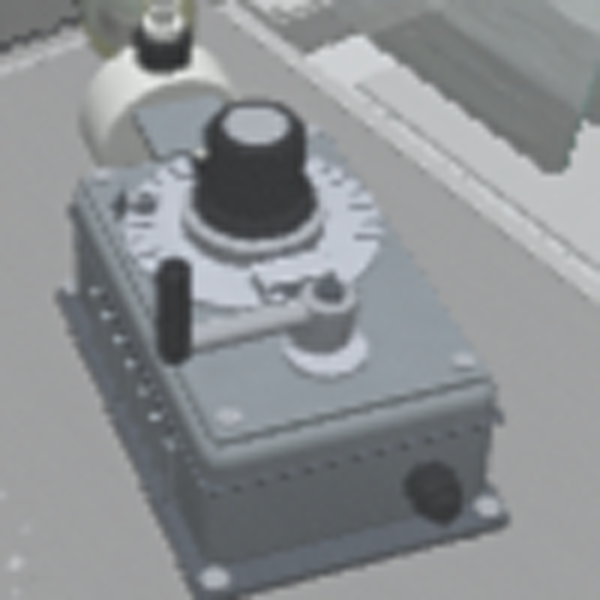

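Run:
```python
from h import *
c=calibration("wrist"); s=sensors.sense(); Ro=s["orientation"]
print("cam in tool",Ro.T@(-c["R"].T@c["t"]-s["tcp_pos"]), "axes\n",(Ro.T@c["R"].T).round(3))
c=calibration("top")
z=lambda a,b:(260+a/5.7,145+b/5.7)
for n,p,h in [("knob",(370,205),.138),("hinge",(568,268),.12),("handle",(535,408),.146),("ptr",(275,242),.091),("tab",(280,325),.092)]:
    print(n,ray(c,*z(*p),h).round(4))
print(s["tcp_pos"])
```

```text
cam in tool [ 0.07390114  0.00084995 -0.12537182] axes
 [[ 0.001 -0.957 -0.289]
 [ 1.     0.001 -0.   ]
 [ 0.    -0.289  0.957]]
knob [0.5886 0.038  0.138 ]
hinge [ 0.565 -0.038  0.12 ]
handle [ 0.5074 -0.0218  0.146 ]
ptr [0.5845 0.0774 0.091 ]
tab [0.5504 0.076  0.092 ]
[0.17687052 0.62500449 0.24732455]
```

```bash
python3 -m creep '[[0,[0,0,-3],[0,0,0]],[0,[-3,-3,-3],[0,0,0]],[0,[-4,-4,0],[0,0,0]],[0,[-4,-4,0],[0,0,0]],[0,[-4,-4,0],[0,0,0]],[0,[-4,-4,0],[0,0,0]],[0,[-4,-4,0],[0,0,0]],[0,[-4,-4,0],[0,0,0]],[0,[-4,-4,0],[0,0,0]],[0,[-4,-4,0],[0,0,0]]]' 60
python3 -m creep '[[0,[-4,-4,0],[0,0,0]],[0,[-4,-4,0],[0,0,0]],[0,[-4,-3,0],[0,0,0]],[0,[-4,-3,0],[0,0,0]],[0,[0,0,3],[0,0,0]],[0,[0,0,3],[0,0,0]],[0,[0,0,0],[0,0,0]],[0,[0,0,0],[0,0,0]]]'
python3 - <<'E'
from h import *
c=calibration("wrist");im=get_image("wrist");cv2.imwrite("pics/w1.png",im[:,:,::-1])
import pickle;pickle.dump(c,open("w1.pkl","wb"))
print(sensors.sense()["tcp_pos"])
E
```

```text
time_s: 1.4
tcp_pos: [0.4189, 0.1916, 0.3082]
orientation: [[-0.962, 0.272, 0.0], [0.272, 0.962, 0.0], [-0.0, 0.0, -1.0]]
wrist_force: [1.1, -0.0, -1.0]
opening: 0.0855
time_s: 2.4
tcp_pos: [0.5347, 0.0151, 0.2494]
orientation: [[-0.962, 0.272, 0.001], [0.272, 0.962, -0.0], [-0.001, 0.0, -1.0]]
wrist_force: [0.2, -1.0, 0.2]
opening: 0.0854
[0.53502323 0.01515016 0.25011159]
```

View pics/w1.png

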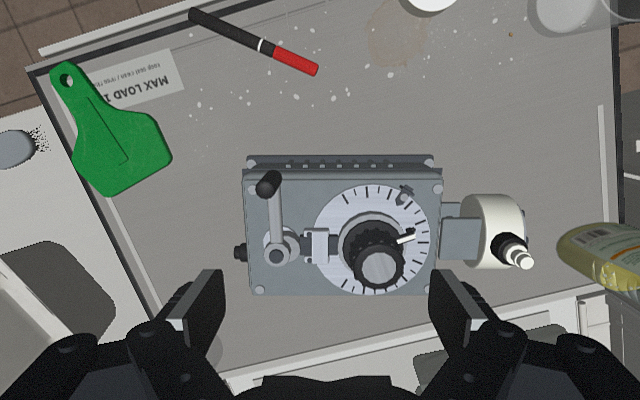

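Run:
```python
from h import *
im=cv2.imread("pics/w1.png")[:,:,::-1]
crop(im,240,165,450,305,3.8,"pics/w1z.png")
```

```text
(no output)
```

View pics/w1z.png

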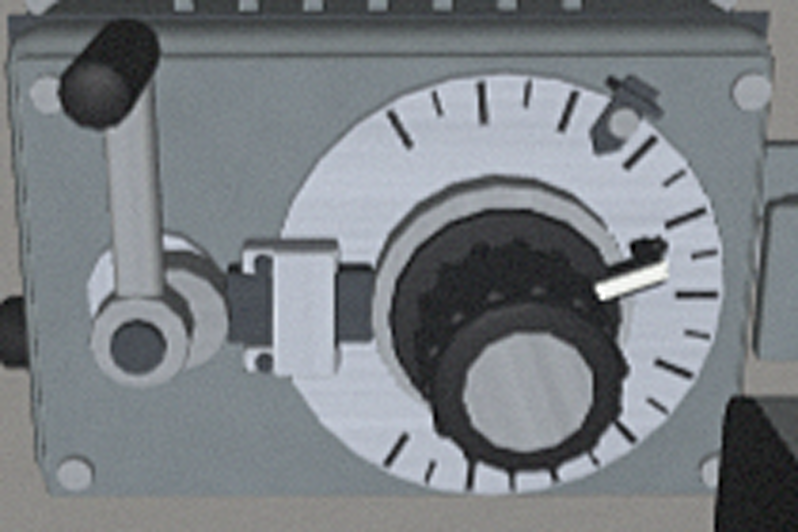

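Run:
```python
from h import *
import pickle;c=pickle.load(open("w1.pkl","rb"))
z=lambda a,b:(240+a/3.8,165+b/3.8)
k=ray(c,*z(528,391),.138);print("knob",k.round(4))
# plate centre: fit ellipse extremes via plane points
P=[(500,73),(279,245),(722,260),(470,490),(330,140),(690,170),(320,410),(705,380)]
Q=np.array([ray(c,*z(*p),.088)[:2] for p in P])
A=np.c_[2*Q,np.ones(len(Q))];s=np.linalg.lstsq(A,(Q**2).sum(1),rcond=None)[0]
print("plate",s[:2].round(4),np.sqrt(s[2]+s[:2]@s[:2]))
h=ray(c,*z(138,345),.12);g=ray(c,*z(88,95),.146)
print("hinge",h,"handle",g, "d",np.linalg.norm(h[:2]-s[:2]))
for n,p,zz in [("ptr",(667,270),.091),("tab",(600,152),.091),("tab2",(600,152),.095)]:
    q=ray(c,*z(*p),zz)[:2]
    for o in (k[:2],s[:2]):
        d=q-o;print(n,q.round(4),np.linalg.norm(d).round(4),np.degrees(np.arctan2(d[1],d[0])).round(1))
```

```text
knob [0.5876 0.0421 0.138 ]
plate [0.5873 0.0427] 0.05268299082179986
hinge [ 0.56444184 -0.03384365  0.12      ] handle [ 0.50566975 -0.02017441  0.146     ] d 0.07990535026887317
ptr [0.5911 0.081 ] 0.0391 84.9
ptr [0.5911 0.081 ] 0.0385 84.3
tab [0.5593 0.0722] 0.0414 133.2
tab [0.5593 0.0722] 0.0407 133.5
tab2 [0.5579 0.0717] 0.042 135.0
tab2 [0.5579 0.0717] 0.0413 135.4
```

```bash
python3 -m creep '[[0,[1,-2,0],[0,0,0]],[0,[0.94,-1.98,2],[0,0,0]],[0,[0,0,3],[0,0,0]],[0,[0,0,3],[0,0,0]],[0,[0,0,2.4],[0,0,0]],[0,[0,0,1],[0,0,0]],[0,[0,0,1],[0,0,0]],[0,[0,0,0],[0,0,0]]]' 40
python3 - <<'E'
from h import *
im=get_image("wrist");cv2.imwrite("pics/w2.png",im[:,:,::-1])
E
```

```text
time_s: 3.45
tcp_pos: [0.5048, -0.0181, 0.1245]
orientation: [[-0.962, 0.272, -0.0], [0.272, 0.962, -0.0], [0.0, -0.0, -1.0]]
wrist_force: [0.7, -0.4, 0.7]
opening: 0.0853
```

View pics/w2.png

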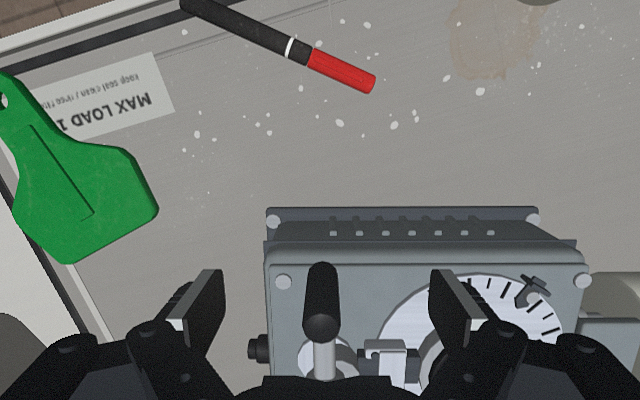

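```bash
python3 - <<'E'
from h import *
c=calibration("wrist");print(ray(c,321,325,.146),proj(c,[.5048,-.0181,.146]))
E
python3 -m creep '[[0.5,[0,0,0],[0,0,0]],[0.8,[0,0,0],[0,0,0]],[1,[0,0,0],[0,0,0]],[1,[0,0,0],[0,0,0]],[1,[0,0,0],[0,0,0]],[1,[0,0,0],[0,0,0]]]' 40
```

```text
[ 0.50456678 -0.01897582  0.146     ] [323.6007962  324.96717257]
time_s: 4.25
tcp_pos: [0.5044, -0.0193, 0.1246]
orientation: [[-0.962, 0.272, -0.001], [0.272, 0.962, -0.003], [0.001, -0.003, -1.0]]
wrist_force: [-2.9, -4.9, 2.8]
opening: 0.0128
```

```bash
python3 -m creep '[[1,[-0.034,-0.648,0],[0,0,-6]],[1,[-0.034,-0.648,0],[0,0,-6]],[1,[-0.034,-0.648,0],[0,0,-6]],[1,[-0.034,-0.648,0],[0,0,-6]],[1,[-0.034,-0.648,0],[0,0,-6]],[1,[-0.034,-0.648,0],[0,0,-6]]]'
```

```text
time_s: 5.0
tcp_pos: [0.5055, -0.0557, 0.1246]
orientation: [[-0.937, -0.349, -0.003], [-0.349, 0.937, 0.001], [0.002, 0.002, -1.0]]
wrist_force: [-5.5, 2.9, 4.6]
opening: 0.0126
```

```bash
python3 -m creep '[[1,[-0.034,-0.648,0],[0,0,-6]],[1,[-0.034,-0.648,0],[0,0,-6]],[1,[-0.034,-0.648,0],[0,0,-6]],[1,[-0.034,-0.648,0],[0,0,-6]],[1,[-0.034,-0.648,0],[0,0,-6]],[1,[0,-0.5,0],[0,0,-5]],[1,[0,0,0],[0,0,0]]]'
```

```text
time_s: 5.88
tcp_pos: [0.5281, -0.0871, 0.1247]
orientation: [[-0.57, -0.822, -0.002], [-0.822, 0.57, -0.003], [0.003, 0.0, -1.0]]
wrist_force: [-4.3, -5.1, 2.7]
opening: 0.0125
```

```bash
python3 -m creep '[[1,[0,-0.3,0],[0,0,0]],[1,[0,0,0],[0,0,0]],[0.5,[0,0,0],[0,0,0]],[0,[0,0,0],[0,0,0]],[0,[0,0,0],[0,0,0]],[0,[0,0,-1],[0,0,0]],[0,[0,0,-3],[0,0,0]],[0,[0,0,-4],[0,0,0]],[0,[0,0,-4],[0,0,0]],[0,[0,0,0],[0,0,0]]]'
python3 - <<'E'
from h import *
im=get_image("top");cv2.imwrite("pics/t3.png",im[:,:,::-1]);crop(im,240,130,420,250,4.4,"pics/t3z.png")
c=calibration("wrist");im=get_image("wrist");cv2.imwrite("pics/w3.png",im[:,:,::-1])
import pickle;pickle.dump(c,open("w3.pkl","wb"))
print(sensors.sense()["qpos"].round(1))
E
```

```text
time_s: 7.12
tcp_pos: [0.5334, -0.0879, 0.25]
orientation: [[-0.571, -0.821, 0.009], [-0.821, 0.571, -0.002], [-0.003, -0.009, -1.0]]
wrist_force: [0.3, 0.6, -0.6]
opening: 0.0856
[ -15.1   -7.1  109.     0.    78.  -160.3]
```

View pics/w3.png

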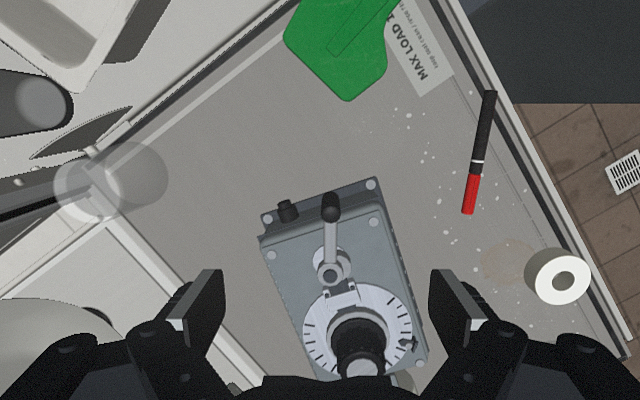

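View pics/t3z.png

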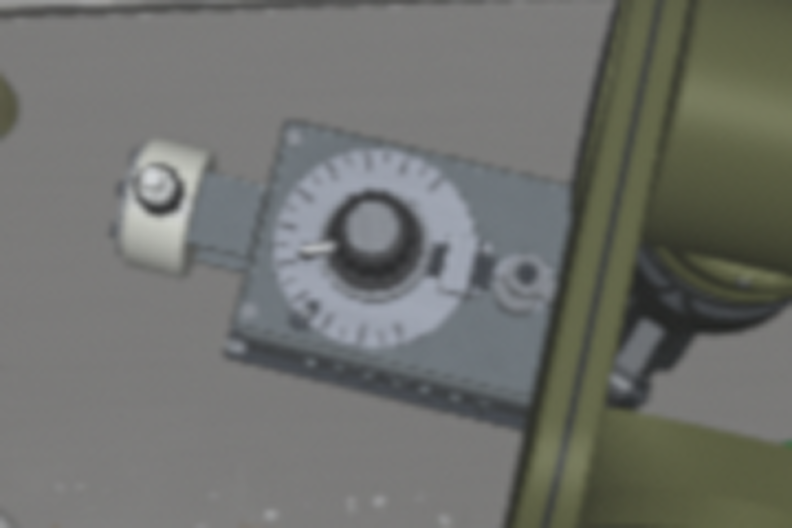

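```bash
python3 - <<'E'
from h import *
c=calibration("top")
print("cap",ray(c,205,129,.226),"panel",ray(c,320,65,.45),ray(c,320,65,.35),"sill",ray(c,320,128,0),"upper rail left",ray(c,165,70,.4))
E
python3 -m creep '[[0,[0,0,0],[0,0,10.1]],[0,[0,0,0],[0,0,10.1]],[0,[0,0,0],[0,0,10.1]],[0,[0,0,0],[0,0,10.1]],[0,[0,0,0],[0,0,10.1]],[0,[0,0,0],[0,0,10.1]],[0,[0,0,0],[0,0,10.1]],[0,[0,0,0],[0,0,10.1]],[0,[0,0,0],[0,0,10.1]],[0,[0,0,0],[0,0,10.1]]]'
python3 -m creep '[[0,[0,0,0],[0,0,10.1]],[0,[0,0,0],[0,0,10.1]],[0,[0,0,0],[0,0,10.1]],[0,[0,0,0],[0,0,10.1]],[0,[0,0,0],[0,0,10.1]],[0,[0,0,0],[0,0,0]]]'
```

```text
cap [0.68490043 0.27676795 0.226     ] panel [0.69745633 0.03631313 0.45      ] [0.74919153 0.03815178 0.35      ] sill [0.75745396 0.04887571 0.        ] upper rail left [0.7250103  0.28920885 0.4       ]
time_s: 8.48
tcp_pos: [0.5302, -0.0871, 0.2422]
orientation: [[-0.693, 0.721, -0.003], [0.721, 0.693, 0.001], [0.003, -0.002, -1.0]]
wrist_force: [0.5, -0.4, 0.7]
opening: 0.0853
time_s: 9.22
tcp_pos: [0.5303, -0.0872, 0.2426]
orientation: [[0.108, 0.994, -0.003], [0.994, -0.108, 0.001], [0.0, -0.003, -1.0]]
wrist_force: [1.2, -0.4, -0.3]
opening: 0.0854
```

```bash
python3 -m creep '[[0,[3,1,0],[0,0,0]],[0,[3.5,1.1,0],[0,0,0]],[0,[4,1.2,0],[0,0,0]],[0,[3,0.99,1],[0,0,0]],[0,[0,0,2],[0,0,0]],[0,[0,0,0],[0,0,0]],[0,[0,0,0],[0,0,0]]]'
python3 - <<'E'
from h import *
c=calibration("wrist");im=get_image("wrist");cv2.imwrite("pics/w4.png",im[:,:,::-1]);crop(im,215,150,435,315,3.6,"pics/w4z.png")
import pickle;pickle.dump(c,open("w4.pkl","wb"))
print(sensors.sense()["qpos"].round(1))
E
```

```text
time_s: 10.1
tcp_pos: [0.5881, 0.0412, 0.214]
orientation: [[0.11, 0.994, -0.001], [0.994, -0.11, -0.0], [-0.0, -0.001, -1.0]]
wrist_force: [1.0, 0.1, 0.2]
opening: 0.0853
[ -1.2   0.9 104.4  -0.   74.7   5.1]
```

View pics/w4.png

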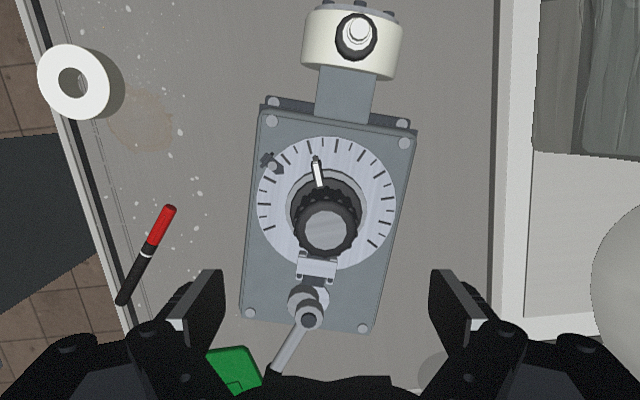

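View pics/w4z.png

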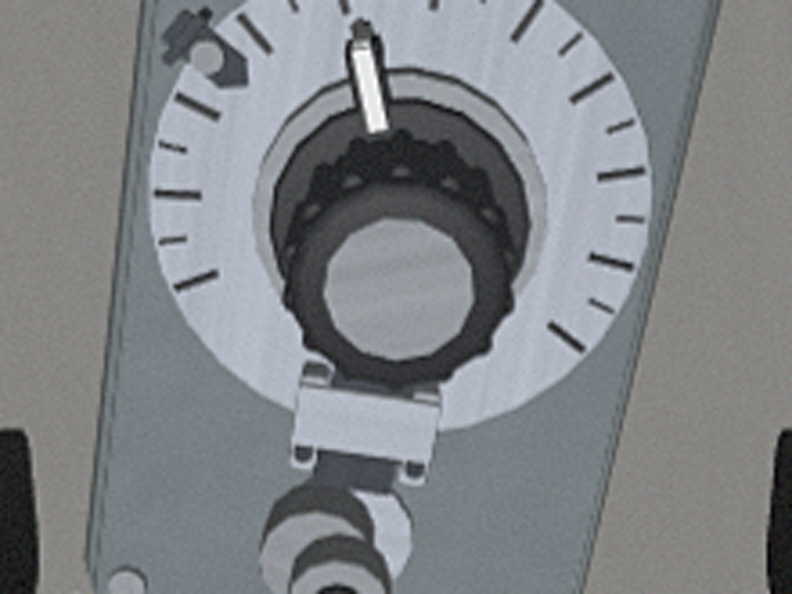

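```bash
cat > m.py <<'E'
from h import *
import pickle,sys
def meas(f,x0,y0,s,knob,tab,ptr,plate=None):
    c=pickle.load(open(f,"rb")); z=lambda p:(x0+p[0]/s,y0+p[1]/s)
    if knob: print("knob",ray(c,*z(knob),.138).round(4))
    D=np.array([.5875,.0424])
    if plate:
        Q=np.array([ray(c,*z(p),.088)[:2] for p in plate])
        A=np.c_[2*Q,np.ones(len(Q))];q=np.linalg.lstsq(A,(Q**2).sum(1),rcond=None)[0]
        D=q[:2];print("plate",D.round(4),np.sqrt(q[2]+D@D))
    b={}
    for n,p,h in [("tab",tab,.091),("tab95",tab,.095),("ptr",ptr,.091),("ptr94",ptr,.094)]:
        if p is None: continue
        d=ray(c,*z(p),h)[:2]-D; b[n]=np.degrees(np.arctan2(d[1],d[0])); print(n,(d+D).round(4),"r",np.linalg.norm(d).round(4),"brg",b[n].round(1))
    return b
E
python3 - <<'E'
from m import *
meas("w4.pkl",215,150,3.6,(399,289),(240,88),(361,27),[(150,200),(652,180),(200,340),(480,430),(600,60),(200,70),(635,260),(167,270)])
E
```

```text
knob [0.5876 0.0413 0.138 ]
plate [0.5878 0.039 ] 0.051856610402706504
tab [0.5585 0.0704] r 0.0429 brg 133.0
tab95 [0.5591 0.0711] r 0.043 brg 131.7
ptr [0.5842 0.0799] r 0.0411 brg 95.0
ptr94 [0.5843 0.0803] r 0.0415 brg 94.7
```

```bash
python3 -m creep '[[0,[0,0,3],[0,0,0]],[0,[0,0,3],[0,0,0]],[0,[0,0,2],[0,0,0]],[0,[0,0,0.9],[0,0,0]],[0,[0,0,0],[0,0,0]],[0.3,[0,0,0],[0,0,0]],[0.6,[0,0,0],[0,0,0]],[0.9,[0,0,0],[0,0,0]],[1,[0,0,0],[0,0,0]],[1,[0,0,0],[0,0,0]]]' 45
python3 - <<'E'
from h import *
c=calibration("wrist");im=get_image("wrist");cv2.imwrite("pics/w5.png",im[:,:,::-1]);
import pickle;pickle.dump(c,open("w5.pkl","wb"))
print(sensors.sense()["qpos"].round(1))
E
```

```text
time_s: 11.4
tcp_pos: [0.5877, 0.0423, 0.1266]
orientation: [[0.11, 0.994, -0.003], [0.994, -0.11, 0.0], [-0.0, -0.003, -1.0]]
wrist_force: [-7.5, -0.0, 6.5]
opening: 0.0376
[ -1.1   5.7 108.4   0.   66.1   5.2]
```

View pics/w5.png

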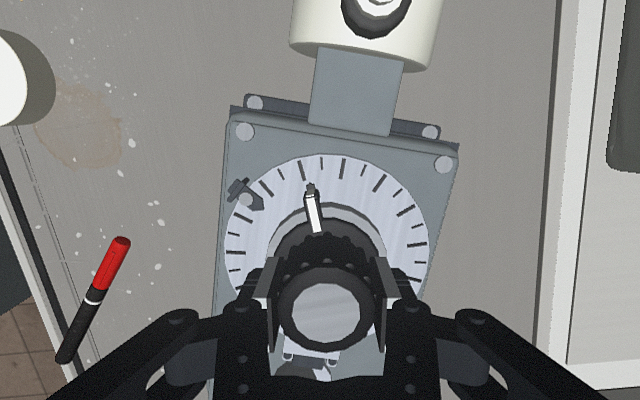

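```bash
python3 -m creep '[[1,[0,-0.05,0],[0,0,-4]],[1,[0,0,0],[0,0,-7]],[1,[0,0,0],[0,0,-7]],[1,[0,0,0],[0,0,-7]],[1,[0,0,0],[0,0,-7]],[1,[0,0,0],[0,0,-7]],[1,[0,0,0],[0,0,-7]],[1,[0,0,0],[0,0,-4]],[1,[0,0,0],[0,0,0]]]'
python3 - <<'E'
from h import *
im=cv2.imread("pics/w5.png")[:,:,::-1];crop(im,215,140,435,300,3.6,"pics/w5z.png")
c=calibration("wrist");im=get_image("wrist");crop(im,215,140,435,300,3.6,"pics/w6z.png")
import pickle;pickle.dump(c,open("w6.pkl","wb"))
print(sensors.sense()["qpos"].round(1))
E
```

```text
time_s: 12.58
tcp_pos: [0.5866, 0.042, 0.1266]
orientation: [[-0.691, 0.723, -0.004], [0.723, 0.691, -0.0], [0.003, -0.004, -1.0]]
wrist_force: [-9.9, -1.1, 9.2]
opening: 0.0377
[ -1.1   5.6 108.4  -0.   66.2 -44.8]
```

View pics/w5z.png

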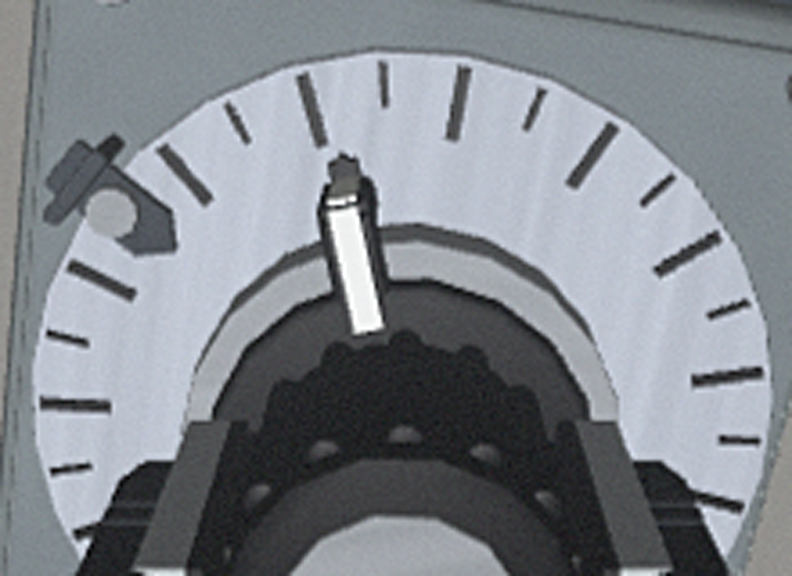

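View pics/w6z.png

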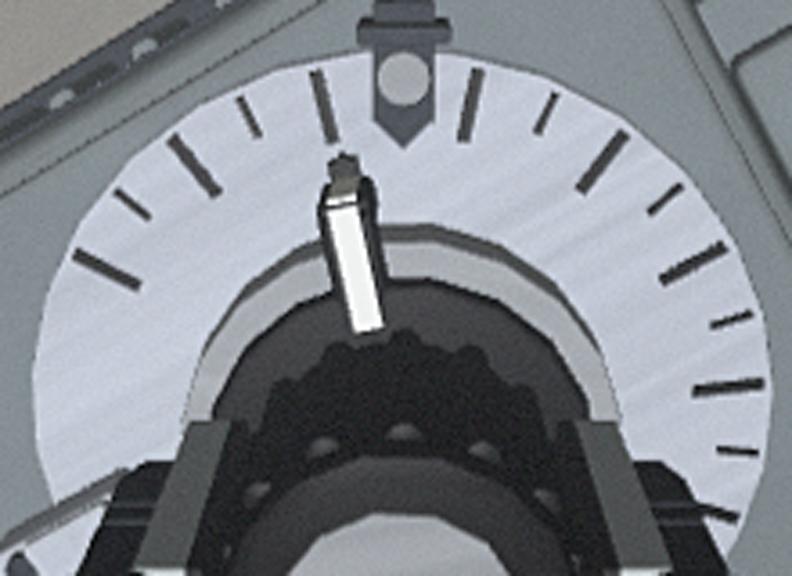

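Run:
```python
from m import *
for D in ([.5877,.0412],[.5866,.042],[.587,.0415]):
    c=pickle.load(open("w6.pkl","rb"))
    for n,p,h in [("tab",(403,147),.0885),("tab",(403,147),.095),("ptr",(343,156),.091)]:
        d=ray(c,215+p[0]/3.6,140+p[1]/3.6,h)[:2]-D; print(n,h,np.linalg.norm(d).round(4),np.degrees(np.arctan2(d[1],d[0])).round(1))
```

```text
tab 0.0885 0.0406 133.1
tab 0.095 0.042 133.1
ptr 0.091 0.0406 144.3
tab 0.0885 0.0393 132.8
tab 0.095 0.0407 132.8
ptr 0.091 0.0393 144.3
tab 0.0885 0.0399 132.7
tab 0.095 0.0413 132.7
ptr 0.091 0.0399 144.1
```

```bash
python3 -m creep '[[1,[0,0,0],[0,0,-5]],[1,[0,0,0],[0,0,-5]],[1,[0,0,0],[0,0,-5]],[1,[0,0,0],[0,0,-4]],[1,[0,0,0],[0,0,0]],[1,[0,0,0],[0,0,0]],[1,[0,0,0],[0,0,0]]]'
python3 - <<'E'
from h import *
c=calibration("wrist");im=get_image("wrist");crop(im,215,140,435,300,3.6,"pics/w7z.png")
import pickle;pickle.dump(c,open("w7.pkl","wb"))
E
```

```text
time_s: 13.5
tcp_pos: [0.5863, 0.0417, 0.1266]
orientation: [[-0.889, 0.458, -0.005], [0.458, 0.889, -0.001], [0.004, -0.003, -1.0]]
wrist_force: [-10.3, -2.6, 9.4]
opening: 0.0378
```

View pics/w7z.png

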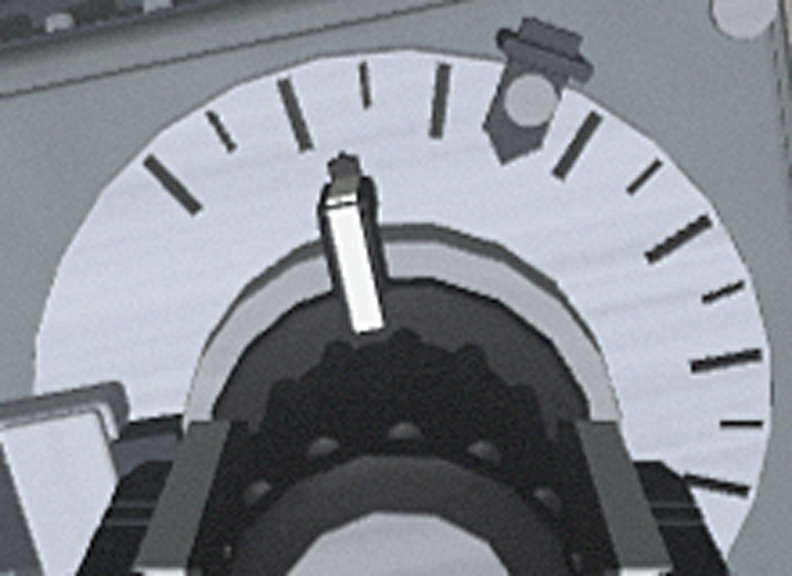

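```bash
python3 -m creep '[[1,[0,0,0],[0,0,5]],[1,[0,0,0],[0,0,5]],[1,[0,0,0],[0,0,5]],[1,[0,0,0],[0,0,5]],[1,[0,0,0],[0,0,5]],[1,[0,0,0],[0,0,4]],[1,[0,0,0],[0,0,0]],[1,[0,0,0],[0,0,0]]]'
python3 - <<'E'
from m import *
c=calibration("wrist");im=get_image("wrist");crop(im,215,140,435,300,3.6,"pics/w8z.png")
pickle.dump(c,open("w8.pkl","wb"))
E
```

```text
time_s: 14.55
tcp_pos: [0.5867, 0.0421, 0.1266]
orientation: [[-0.555, 0.832, -0.004], [0.832, 0.555, -0.0], [0.002, -0.003, -1.0]]
wrist_force: [-7.9, -1.2, 8.7]
opening: 0.0377
```

View pics/w8z.png

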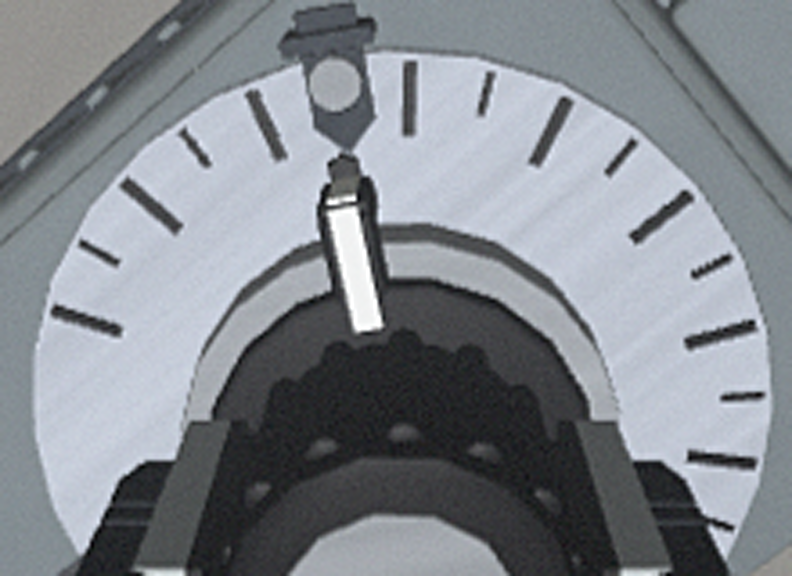

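```bash
python3 -m creep '[[1,[0,0,0],[0,0,1]],[1,[0,0,0],[0,0,0]],[1,[0,0,0],[0,0,0]],[0.6,[0,0,0],[0,0,0]],[0,[0,0,0],[0,0,0]],[0,[0,0,0],[0,0,0]],[0,[0,0,0],[0,0,0]]]'
python3 - <<'E'
from m import *
c=calibration("wrist");im=get_image("wrist");crop(im,215,140,435,300,3.6,"pics/w9z.png")
pickle.dump(c,open("w9.pkl","wb"))
E
```

```text
time_s: 15.48
tcp_pos: [0.5882, 0.0422, 0.1254]
orientation: [[-0.54, 0.842, 0.0], [0.842, 0.54, -0.0], [-0.0, 0.0, -1.0]]
wrist_force: [0.3, 0.7, 0.2]
opening: 0.0853
```

View pics/w9z.png

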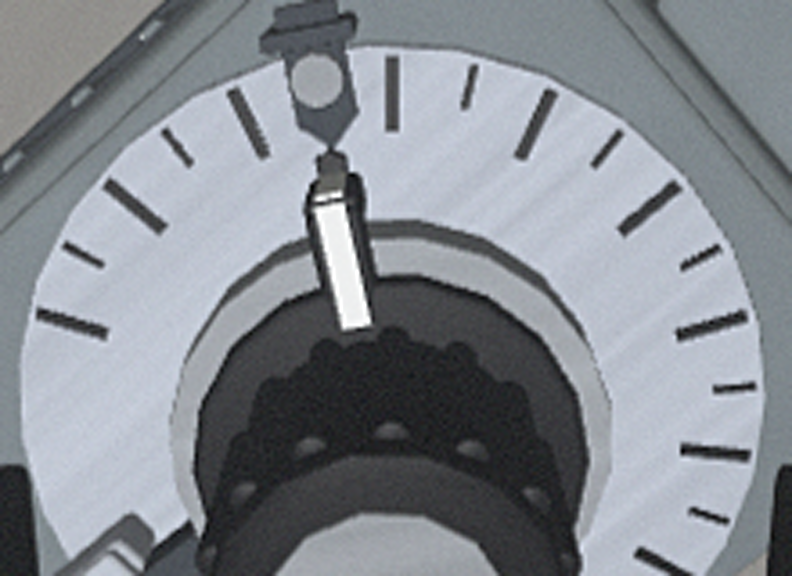

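```bash
python3 - <<'E'
from m import *
c=pickle.load(open("w3.pkl","rb"));print(ray(c,331,214,.146),ray(c,331,207,.146))
E
python3 -m creep '[[0,[0,0,-1],[0,0,0]],[0,[0,0,-2],[0,0,0]],[0,[0,0,-3],[0,0,0]],[0,[0,0,-4],[0,0,0]],[0,[0,0,-2.5],[0,0,-10.2]],[0,[0,0,0],[0,0,-10.2]],[0,[0,0,0],[0,0,-10.2]],[0,[0,0,0],[0,0,-10.2]],[0,[0,0,0],[0,0,-10.2]],[0,[0,0,0],[0,0,-10.2]]]'
python3 -m creep '[[0,[0,0,0],[0,0,-10.2]],[0,[0,0,0],[0,0,-10.2]],[0,[0,0,0],[0,0,-10.2]],[0,[0,0,0],[0,0,-10.2]],[0,[0,0,0],[0,0,-10.2]],[0,[4,-0.7,0],[0,0,0]],[0,[4,-0.8,0],[0,0,0]],[0,[4,-0.8,0],[0,0,0]],[0,[1.7,-0.4,0],[0,0,0]],[0,[0,0,0],[0,0,0]]]'
python3 - <<'E'
from m import *
c=calibration("wrist");im=get_image("wrist");cv2.imwrite("pics/w10.png",im[:,:,::-1])
pickle.dump(c,open("w10.pkl","wb"));print(sensors.sense()["qpos"].round(1))
E
```

```text
[ 0.52889527 -0.08653918  0.146     ] [ 0.52606601 -0.09065025  0.146     ]
time_s: 16.77
tcp_pos: [0.5884, 0.0421, 0.2524]
orientation: [[-0.997, -0.074, 0.002], [-0.074, 0.997, -0.0], [-0.002, -0.0, -1.0]]
wrist_force: [-0.2, 0.1, -0.0]
opening: 0.0855
time_s: 18.02
tcp_pos: [0.5316, -0.0861, 0.2515]
orientation: [[-0.576, -0.817, 0.002], [-0.817, 0.576, -0.0], [-0.001, -0.002, -1.0]]
wrist_force: [0.1, 0.9, -0.0]
opening: 0.0854
[ -14.8   -7.3  108.6    0.    78.6 -159.7]
```

View pics/w10.png

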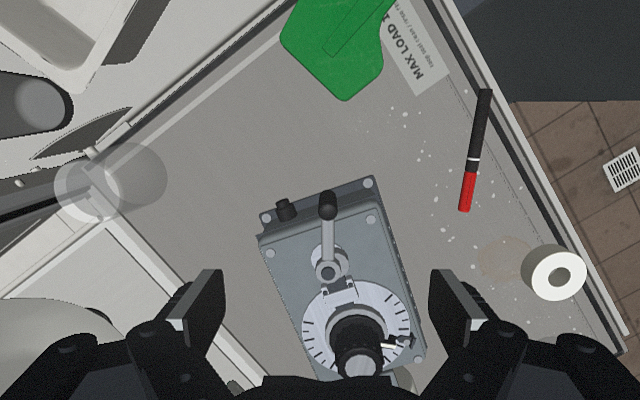

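```bash
python3 -m creep '[[0,[0.1,0.1,3],[0,0,0]],[0,[0,0,3],[0,0,0]],[0,[0,0,3],[0,0,0]],[0,[0,0,2],[0,0,0]],[0,[0,0,1],[0,0,0]],[0,[0,0,0.6],[0,0,0]],[0,[0,0,0],[0,0,0]]]'
python3 - <<'E'
from m import *
c=calibration("wrist");im=get_image("wrist");cv2.imwrite("pics/w11.png",im[:,:,::-1])
E
```

```text
time_s: 18.95
tcp_pos: [0.5303, -0.0857, 0.1247]
orientation: [[-0.575, -0.818, 0.001], [-0.818, 0.575, -0.0], [-0.0, -0.001, -1.0]]
wrist_force: [0.4, -0.7, 1.1]
opening: 0.0858
```

View pics/w11.png

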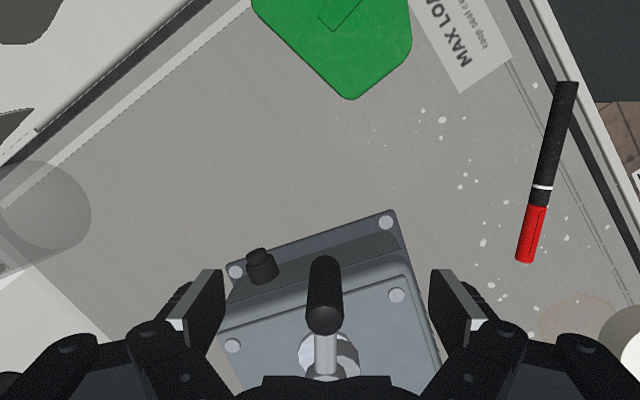

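```bash
python3 -m creep '[[0.5,[0,0,0],[0,0,0]],[0.8,[0,0,0],[0,0,0]],[1,[0,0,0],[0,0,0]],[1,[0,0,0],[0,0,0]],[1,[0,0,0],[0,0,0]],[1,[0,0,0],[0,0,0]],[1,[-0.034,0.648,0],[0,0,6]],[1,[-0.034,0.648,0],[0,0,6]],[1,[-0.034,0.648,0],[0,0,6]],[1,[-0.034,0.648,0],[0,0,6]]]' 40
python3 -m creep '[[1,[-0.034,0.648,0],[0,0,6]],[1,[-0.034,0.648,0],[0,0,6]],[1,[-0.034,0.648,0],[0,0,6]],[1,[-0.034,0.648,0],[0,0,6]],[1,[-0.034,0.648,0],[0,0,6]]]'
```

```text
time_s: 20.25
tcp_pos: [0.513, -0.0671, 0.1246]
orientation: [[-0.86, -0.51, 0.002], [-0.51, 0.86, -0.001], [-0.001, -0.002, -1.0]]
wrist_force: [2.7, -1.1, -0.6]
opening: 0.0129
time_s: 20.88
tcp_pos: [0.5044, -0.0382, 0.1246]
orientation: [[-1.0, -0.014, 0.002], [-0.014, 1.0, -0.006], [-0.002, -0.006, -1.0]]
wrist_force: [2.4, -10.7, -1.2]
opening: 0.0132
```

```bash
python3 -m creep '[[1,[-0.034,0.648,0],[0,0,6]],[1,[-0.034,0.648,0],[0,0,6]],[1,[-0.034,0.648,0],[0,0,5]],[1,[0,0.2,0],[0,0,0]],[1,[0,0,0],[0,0,0]],[1,[0,0,0],[0,0,0]]]'
```

```text
time_s: 21.62
tcp_pos: [0.5068, -0.0196, 0.1245]
orientation: [[-0.961, 0.276, -0.001], [0.276, 0.961, -0.011], [-0.002, -0.01, -1.0]]
wrist_force: [-1.8, -20.0, 0.4]
opening: 0.0131
```

```bash
python3 -m creep '[[1,[0,-0.1,0],[0,0,0]],[0.5,[0,0,0],[0,0,0]],[0,[0,0,0],[0,0,0]],[0,[0,0,0],[0,0,0]],[0,[0,0,-1],[0,0,0]],[0,[0,0,-3],[0,0,0]],[0,[-1.5,2,-4],[0,0,0]],[0,[-1.5,2,-4],[0,0,0]],[0,[0,0,0],[0,0,0]],[0,[0,0,0],[0,0,0]]]'
python3 - <<'E'
from m import *
c=calibration("wrist");im=get_image("wrist");cv2.imwrite("pics/w12.png",im[:,:,::-1]);crop(im,230,150,450,300,3.6,"pics/w12z.png")
pickle.dump(c,open("w12.pkl","wb"))
im=get_image("scene");crop(im,290,160,390,260,6,"pics/sc12z.png")
E
```

```text
time_s: 22.88
tcp_pos: [0.5462, 0.0145, 0.2442]
orientation: [[-0.961, 0.277, -0.0], [0.277, 0.961, -0.0], [0.0, -0.0, -1.0]]
wrist_force: [-0.4, -0.4, -0.5]
opening: 0.0855
```

View pics/w12.png

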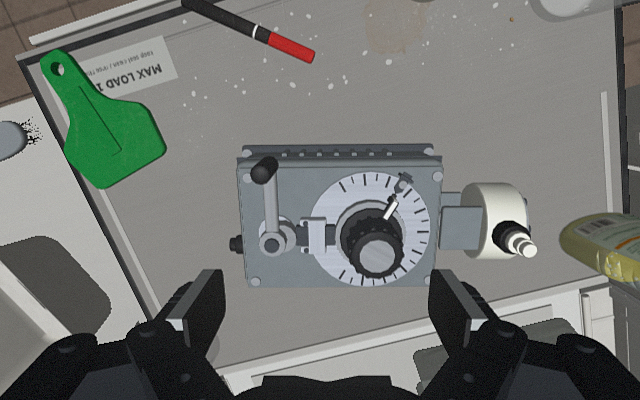

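View pics/w12z.png

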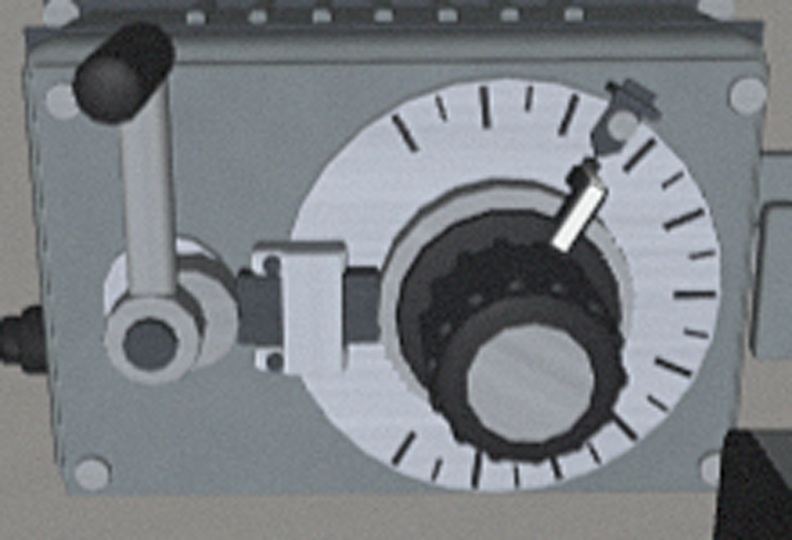

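Run:
```python
from m import *
c=pickle.load(open("w12.pkl","rb")); z=lambda p:(230+p[0]/3.6,150+p[1]/3.6)
k=ray(c,*z((531,383)),.138);print(k)
for n,p,h in [("tab",(602,153),.091),("ptr",(593,160),.091)]:
    q=ray(c,*z(p),h)[:2]; d=q-k[:2];print(n,q.round(4),np.linalg.norm(d),np.degrees(np.arctan2(d[1],d[0])))
h=ray(c,*z((150,345)),.12);g=ray(c,*z((100,92)),.146);d=g-h;print(h,g,np.degrees(np.arctan2(d[1],d[0])))
```

```text
[0.5871193  0.04219063 0.138     ]
tab [0.5584 0.0726] 0.041835105301337536 133.29281386575093
ptr [0.5595 0.0703] 0.0394173251831419 134.52714218517653
[ 0.56451131 -0.03398856  0.12      ] [ 0.50580195 -0.01961139  0.146     ] 166.23979651611026
```

View pics/sc12z.png

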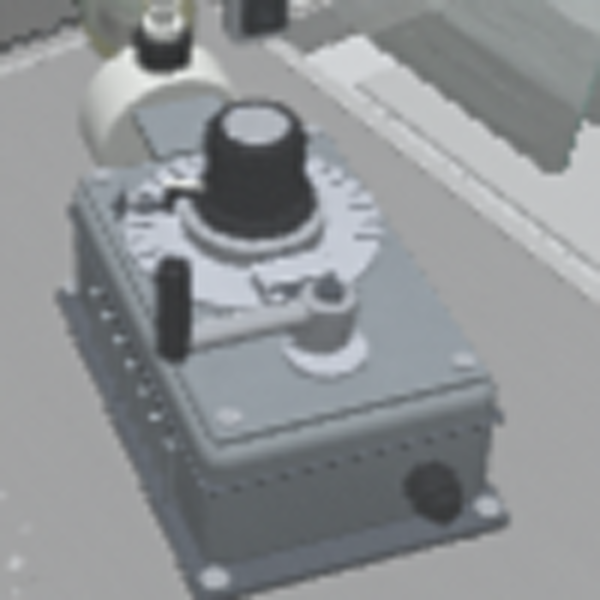

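Run:
```python
from bench import manip
print(manip.job_done())
```

```text
the job is handed in; nothing more can be done
None
```

I set the dosing pump's stroke to the tab, clamped it again and handed the job in after about 23 s. No verdict was reported.

- **Lever open:** I gripped the handle and swung it to about 1.22 rad, then pushed slightly further towards the stop before letting go.
- **Stroke set:** I gripped the knob from above and turned it anticlockwise until the pointer was about 30° past the tab. Then I came up clockwise about 30° to the tab. The pointer stayed put in the gripper's view throughout, so the grip did not slip.
- **Lever clamped:** I swung the lever back until it pushed back with about 20 N, released it and lifted clear.

Last checks, from the wrist camera after release:

- **Pointer:** its bearing was 134.5° against 133.3° for the tab. That is about 0.9 mm along the scale, and about 2.5 mm between the tips as measured; the limit is 5 mm.
- **Lever:** its bearing was 166.2° against 166.9° at the start, so it is fully clamped within measuring error.
- **Tab:** its tip measured within about 1 mm of its starting place, which is within measuring error.
- **Things around the pump:** those in the last wrist view looked undisturbed. I did not measure their positions.
- **Robot:** the gripper was clear of everything, with wrist force about zero.

The stroke spindle's own point was never seen directly. Its position follows from coming up about 30° against 20° of play.

Two checks disagreed:

- **Pointer start angle:** my first wrist-camera reading was about 10° off because I picked the end of the white bar instead of the tip. I corrected it before turning the knob.
- **Dial centre:** the first overhead-camera estimate was about 4 mm off the wrist camera's. I used the wrist camera's.

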